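Unlock a freezer rack and present the middle plate

ROBOT

A 6-joint arm with a two-finger parallel gripper is mounted at the origin on the work surface. World frame = base frame: x ahead of the robot, y to its left, z up, the work surface at z = 0. Lengths are in mm, angles in rad, forces in N, time in s.
With the tool pointing down it reaches from about 325 to 850 mm from the base axis. Payload 4.4 kg.
Tool frame: the origin (TCP) lies at the very end of the fingers, on their centre line; the grasp point (between the pads) lies 19 mm behind it; z points along the fingers, y is the line along which they close (so a half turn about z gives the same grasp; the last joint's range is limited). The gripper opens to 94 mm and grips with 3 to 60 N. Pads are 16 mm wide; open, the fingers measure 119 mm over their backs; the gripper's body (75 mm by 177 mm) begins 78 mm behind the grasp point.
Start: joints at [1.117, 0.207, 1.542, -0, 1.393, -0.15], TCP at [171.471, 548.839, 205.447] pointing down, gripper open.
Joint ranges: [-2.73, 2.73], [-0.86, 2.22], [0.23, 2.46], [-1.11, 4.25], [0.08, 2.63], [-2.82, 2.82]. Speed limits (rad/s): [2.79, 2.79, 3.14, 3.14, 3.14, 3.14].

INTERFACE

Orientations are given as a unit quaternion [x, y, z, w].
In Python, from rig import robot gives the robot as it stands.
- The arm moves only by the tool play_rows, never from a script. Its argument "series" is one flat list of numbers, 4 for each row, row after row: the shift along the tool's x, y, z in m, then the turn about the tool's z in degrees. In form: [tx, ty, tz, spin, tx, ty, tz, spin, ...]. A call has 1 to 12 rows; each row shifts and turns the commanded pose from where the row before left it, along the tool's axes as they then stand; what a row does not reach is not made up. A row lasts 1/10 s, in which the tool goes at most 50 mm and 8.59 degrees, less where a joint would pass 70% of its speed; a pose out of reach is approached as far as the arm can. A call is refused whole if a number of a shift passes 0.05 or a number of a turn 8.59, either way. A call with a gripper value outside its range is refused whole. "fingers" is the finger opening in m, from 0 to 0.094, set as the call begins (left out, the last holds). The fingers move at their own pace and stop on an object; "force" is the grip in N (left out, the last holds). Time passes only in rows, so rows that do not move let the fingers close. It gives the time, the measured TCP pose, the force, the opening and the grip force at its end, in the units of the state.
- robot.get_obs(): the state, without advancing time (a new reading comes with each control period).
- robot.read_camera(name): name is "scene" or "top"; returns a dict with "image" (480x640x3 uint8, red, green, blue), "vertical_fov" (degrees; the focal length in pixels is half the picture's height over the tangent of half this angle, whatever the lens; pixels are square), "cx", "cy" (the principal point, pixels), "T" (4x4, takes a point from camera to world coordinates). Camera axes: x right, y down, z forward; pixel columns grow to the right and rows downward; lengths in mm; the calibration is good to about 2 mm. A picture is of the moment at which its call begins. There is no depth.
- robot.sign_off(): hands the job in; it is judged then, once.
The state is a dict: "time_s": time; "q": joint angles; "dq": joint speeds; "tau": joint torques, N m; "eef_pos": TCP position; "eef_rot": TCP orientation; "wrist_force": force on the tool from outside, world axes, zero at the start; "ft_torque": the same for the moment, N m; "finger_gap": finger opening in mm; "finger_force": force on a finger pad.
Only numpy, scipy, OpenCV 4.12 (cv2) and the standard library are available. Lean on these libraries where they do the work, as an engineer would, in place of code of your own. Each camera call takes 0.05 s, during which the arm holds its last target. There are 200 camera calls.

TASK

The freezer rack lies on its side with its openings towards you, locked by the steel rod that runs through it in front of the plates. Draw the rod straight out and leave it lying on the bench, wholly clear of the rack; then slide the middle plate forward, out of its opening, until it stands about 5 cm in front of its two neighbours. Do not drag or tip the rack, leave the two neighbours in place, and do not disturb the other things on the bench.

Things in the scene. Friction and masses are not known exactly. Their poses are not given: they have to be found in the camera images.
- rack: Loose stainless rack (1.7 kg empty, 3 mm sheet) for three deep-well plates, lying on its side: 152 mm deep (x), 162 mm long (y), 94 mm high. Origin: centre of its underside, on the bench. x points to its back (the openings face -x), y along its length (the knobbed end of the rod is at -y; the rod is drawn out towards -y), z up. Three slots side by side, centred at y = -53, 0, +53 mm.
- rack_back (a point): Middle of the rack's back edge, 76 mm from the origin along x, 45 mm above the bench. Here the dividers between the slots are only 45 mm high (from x = +10 mm back), so the upper part of each plate's back is reached from above and behind. A strip 14 mm high (x = 73 to 76 mm) stops the plates at the back. The end sheets at y = -81 and +81 mm are 91 mm high. Axes as the rack's.
- rack_bar (a point): Top of the flat bar over the front of the slots, 94 mm above the bench; the bar covers x = -76 to -40 mm. A second such bar covers x = -10 to +10 mm. The rest of the upper side is open. Axes as the rack's.
- rack_handle (a point): Middle of the carrying handle (8 mm bar), which stands 33 mm out of the -y end sheet from x = -4 to 60 mm, its top 54 mm above the bench: not to be used here, keep clear of it. Axes as the rack's.
- sleeve_mouth (a point): Centre of the outer end of the rack's guide sleeve: a tube, 22 mm outside and 13 mm inside diameter, standing 25 mm out of the -y end sheet; this point is at x = -64, y = -106 mm, 31 mm above the bench. A second tube, 8 mm long, is on the same line at the far end (to y = +89 mm). Axes as the rack's.
- rod_knob (a point): Centre of the six-sided grey knob (48 mm over flats, 20 mm thick) of the locking rod: loose, straight, steel, 10 mm thick, 238 mm from the knob's inner face to its tip, 0.2 kg in all. y runs from knob to tip. 45 to 57 mm of bare rod lies between knob and sleeve at the start: room for fingers either side of the rod, behind the knob. Pulled in line it slides at 1 to 3 N.
- rod_tip (a point): Centre of the locking rod's plain tip, 248 mm from the knob's centre. At the start it is at y = 75 to 87 mm of the rack, in the far tube; it must travel about 180 to 195 mm to leave the sleeve's mouth, and the rod then drops by under 30 mm onto the bench. Axes as the knob's.
- plate_middle_center (a point): Centre of the middle deep-well plate: white, standing on its long edge, 127 mm (rack x) by 46 mm (rack y) by 85 mm high, 0.17 kg, underside 3 mm above the bench. Axes as the rack's. At home at rack x = +8.5 mm, its back at x = 72 mm. It slides along the rack's x, with about 2 mm play either side; the rod bars its way until drawn.
- plate_left_center (a point): Centre of the neighbour plate at the rack's +y end, same shape and home x.
- plate_right_center (a point): Centre of the neighbour plate at the rack's -y (knob) end, same shape and home x.
- spare_plate: Bystander: a deep-well plate lying flat, 127 by 85 by 42 mm. Origin under its centre.
- tip_box: Bystander: dark blue pipette-tip box with clear lid, 120 by 82 by 67 mm. Origin under its centre.
- dishes: Bystander: stack of three Petri dishes, 90 mm across, 45 mm high. Origin under its centre.
- bottle: Bystander: media bottle with orange cap, 86 mm across, 170 mm high. Origin under its centre.
- tube_rack: Bystander: low white tube rack, 60 by 190 mm, 44 mm high. Origin under its centre.
- pipette: Bystander: pipette lying on the bench, 240 mm long along its x, 36 mm high. Origin under it, near the middle.
- beaker: Bystander: small beaker, 72 mm across, 90 mm high. Origin under its centre.
Things that resemble listed ones, but are neither listed nor needed, are in the scene too. Leave any brown or green look-alike of the part that bears plate_middle_center alone.

How it is judged:
By the outcome, as a careful person would: the job done as asked, in the order asked, and still so for the second after the job is handed in, with the robot touching nothing.
It also fails if it takes over 51 s, if anything falls off the work surface, if the arm or the gripper's body presses on something with over 40 N, if the wrist force passes 120 N, or if a joint passes its speed limit or range.

## Working session

There is one attempt and no reset: what is moved stays moved. The work goes in short steps, Python scripts to look and compute and a tool call to move; the robot and the scene stay as the last step left them, time stands still between calls to the robot, and variables do not carry over. Pictures are saved under pics/ and viewed, at most 10 in all, crops included, and the job is handed in when it is done.

Besides the shell and the picture viewer there is one more tool, called after "Call:" in YAML: its name, and indented under it one key for each argument. play_rows: Moves the arm, as the interface text tells. Its arguments: {"type":"object","properties":{"series":{"type":"array","items":{"type":"number"}},"fingers":{"type":"number"},"force":{"type":"number"}},"required":["series"]}

```bash
ls; mkdir -p pics
python3 - <<'E'
from rig import robot
import cv2
o=robot.get_obs();print(o)
for n in("scene","top"):
    c=robot.read_camera(n);print(n,c["vertical_fov"],c["cx"],c["cy"],c["T"])
    cv2.imwrite(f"pics/{n}0.png",c["image"][:,:,::-1])
E
```

```text
pics
{'time_s': 0.0, 'q': array([ 1.11749825e+00,  2.07409855e-01,  1.54293682e+00,  2.74956611e-05,
        1.39350032e+00, -1.50509921e-01]), 'dq': array([-0.00010917, -0.00111803, -0.00080773, -0.00077168, -0.00046911,
       -0.00104405]), 'tau': array([ 1.19313521e-03, -3.70884275e+01, -2.81414384e+01,  6.98078843e-02,
        3.61723825e-02, -1.54775607e-04]), 'eef_pos': array([171.10696859, 548.1107381 , 204.30470805]), 'eef_rot': array([ 1.50818725e-01,  9.88560793e-01, -1.07217037e-03, -3.48069712e-04]), 'wrist_force': array([-0.56661923, -0.17957584,  0.17179764]), 'ft_torque': array([-0.00079684,  0.01690307,  0.0260139 ]), 'finger_force': 0.0, 'finger_gap': 93.69280050393361}
scene 57.54937056410825 322.04507604998724 235.06804777782992 [[ 4.18329159e-01  6.94869992e-01 -5.84941372e-01  1.10706158e+03]
 [ 9.08248234e-01 -3.13446325e-01  2.77194061e-01 -2.98173941e+02]
 [ 9.26611200e-03 -6.47230326e-01 -7.62238181e-01  8.28410576e+02]
 [ 0.00000000e+00  0.00000000e+00  0.00000000e+00  1.00000000e+00]]
top 46.031488367496074 318.5352025824964 236.20035499594994 [[-5.28967456e-04 -9.89484050e-01  1.44641058e-01  3.46335607e+02]
 [-9.99973376e-01 -5.29294695e-04 -7.27789222e-03 -2.82159345e+01]
 [ 7.27791601e-03 -1.44641057e-01 -9.89457425e-01  1.49802731e+03]
 [ 0.00000000e+00  0.00000000e+00  0.00000000e+00  1.00000000e+00]]
```

View pics/scene0.png

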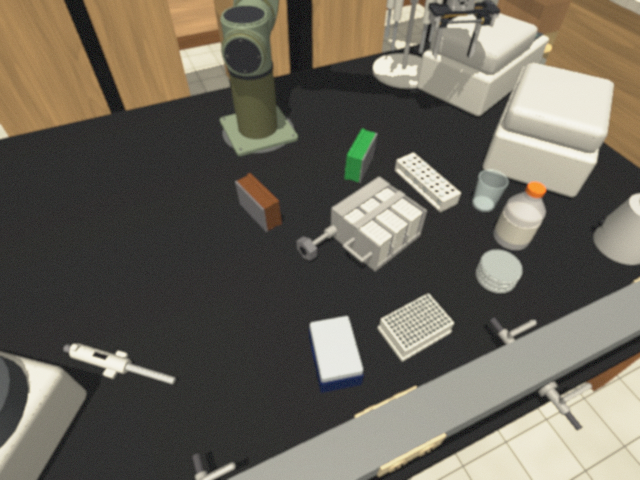

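View pics/top0.png

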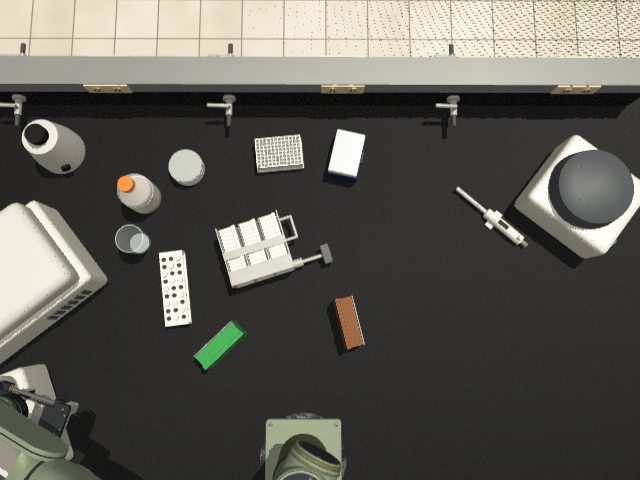

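The top view has the rack at about (255,250), the knob at (326,254) and the openings facing the robot. The scene view has the rack at about (380,222) and the knob at (307,247). I'll zoom in on both.

Run:
```python
import cv2,numpy as np
a=cv2.imread("pics/top0.png")[195:305,200:350];b=cv2.imread("pics/scene0.png")[165:285,285:435]
r=lambda i:cv2.resize(i,None,fx=5,fy=5,interpolation=cv2.INTER_CUBIC)
cv2.imwrite("pics/tz.png",r(a));cv2.imwrite("pics/sz.png",r(b))
```

```text
(no output)
```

View pics/tz.png

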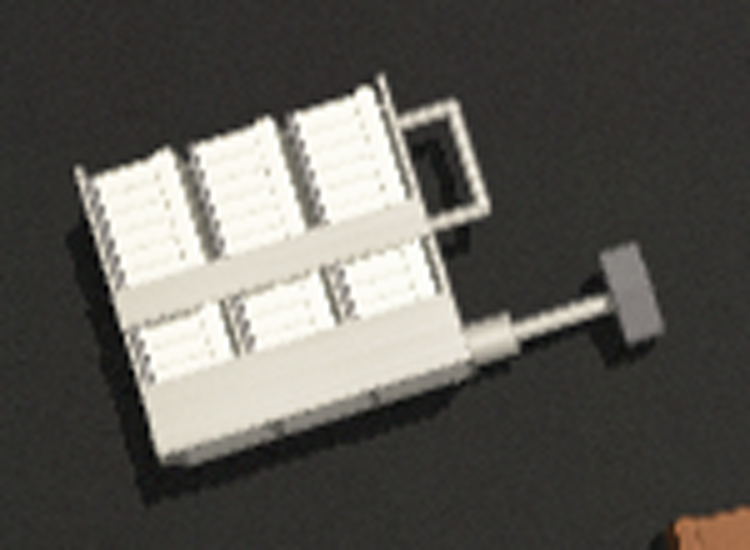

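View pics/sz.png

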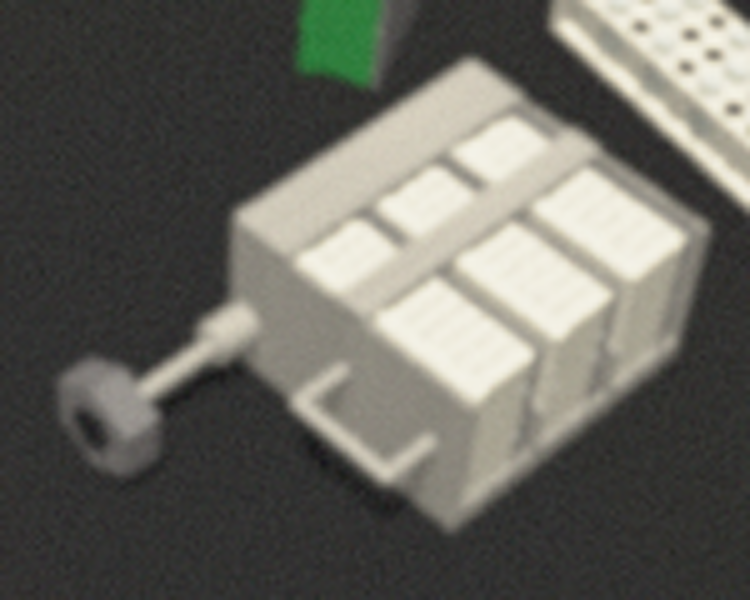

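Top zoom: bar front corners at (160,458) and (468,362), end-sheet back corners at (80,168) and (381,76), rod from (515,333) to (610,303), knob (632,293). Scene zoom: bar front corners at (470,58) and (232,213), knob (110,417).

```bash
cat > h.py <<'E'
import numpy as np
from rig import robot
def cam(n): return robot.read_camera(n)
def ray(c,u,v):
    f=240/np.tan(np.radians(c["vertical_fov"]/2)); d=c["T"][:3,:3]@[(u-c["cx"])/f,(v-c["cy"])/f,1]
    return c["T"][:3,3],d
def plane(c,u,v,z):
    o,d=ray(c,u,v); return o+d*(z-o[2])/d[2]
def tri(*r):
    A=0;b=0
    for o,d in r:
        d=d/np.linalg.norm(d);P=np.eye(3)-np.outer(d,d);A=A+P;b=b+P@o
    return np.linalg.solve(A,b)
E
python3 - <<'E'
from h import *
np.set_printoptions(precision=1,suppress=True)
t=cam("top");s=cam("scene")
T=lambda x,y:((x+.5)/5+199.5,(y+.5)/5+194.5)
S=lambda x,y:((x+.5)/5+284.5,(y+.5)/5+164.5)
A={}
for n,p,z,q in[("FL",T(160,458),94,(-76,81)),("FR",T(468,362),94,(-76,-81)),("BL",T(80,168),91,(76,81)),("BR",T(381,76),91,(76,-81))]:
    A[n]=plane(t,*p,z);print(n,A[n])
for n,p in[("FL",S(470,58)),("FR",S(232,213))]: print("scene",n,plane(s,*p,94))
print("tri FL",tri(ray(t,*T(160,458)),ray(s,*S(470,58))),"FR",tri(ray(t,*T(468,362)),ray(s,*S(232,213))))
y1=A["FL"]-A["FR"];y2=A["BL"]-A["BR"];x=A["BL"]-A["FL"];x2=A["BR"]-A["FR"]
for v in(y1,y2): print(np.degrees(np.arctan2(-v[0],v[1])),np.linalg.norm(v))
for v in(x,x2): print(np.degrees(np.arctan2(v[1],v[0])),np.linalg.norm(v))
print("O",sum(A.values())/4)
for p in((515,333),(610,303),(632,293)):print(plane(t,*T(*p),31))
print("knob",tri(ray(t,*T(632,293)),ray(s,*S(110,417))))
E
```

```text
FL [426.3 176.8  94. ]
FR [474.   24.6  94. ]
BL [572.2 220.7  91. ]
BR [619.5  69.6  91. ]
scene FL [426.5 178.   94. ]
scene FR [474.6  23.6  94. ]
tri FL [426.6 177.3  94.2] FR [474.   24.3  93.1]
17.396834481070055 159.53613409472976
17.384405267341247 158.2911028994498
16.727547950199867 152.41134987098
17.195639816337007 152.36756311447746
O [523.  123.   92.5]
[494.9   2.6  31. ]
[510.6 -47.   31. ]
[515.9 -58.5  31. ]
knob [516.1 -58.1  31. ]
```

Rack: yaw ≈ 17.3°, origin ≈ (523,123). The rod lies at rack x ≈ -63 with about 55 mm of it bare. The grasp point is (506.5,-34.2) at z = 31. I'll turn 55.3° first, so that tool x = rack +y and tool y = rack +x, then travel.

Call:
play_rows:
  series: [0,0,0,7.9,0,0,0,7.9,0,0,0,7.9,0,0,0,7.9,0,0,0,7.9,0,0,0,7.9,0,0,0,7.9]
  fingers: 0.04
  force: 12

```text
time_s: 0.9
eef_pos: [171.4, 548.6, 205.1]
eef_rot: [0.595, 0.804, -0.0, 0.0]
wrist_force: [-0.6, 0.9, 0.7]
finger_gap: 41.8
finger_force: 0.0
```

Call:
play_rows:
  series: [-0.045,0.0105,0,0,-0.045,0.0105,0,0,-0.045,0.0105,0,0,-0.045,0.0105,0,0,-0.045,0.0105,0,0,-0.045,0.0105,0,0,-0.045,0.0105,0,0,-0.045,0.0105,0,0,-0.045,0.0105,0,0,-0.045,0.0105,0,0,-0.045,0.0105,0,0,-0.045,0.0105,0,0]

```text
time_s: 2.1
eef_pos: [453.3, 69.2, 205.5]
eef_rot: [0.593, 0.806, 0.0, 0.0]
wrist_force: [0.3, 0.3, -0.7]
finger_gap: 39.8
finger_force: 0.0
```

Call:
play_rows:
  series: [-0.04,0.01,0,0,-0.04,0.006,0,0,-0.035,0.005,0,0,0,0,0,0,0,0,0,0]

```text
time_s: 2.6
eef_pos: [506.8, -32.8, 205.0]
eef_rot: [0.593, 0.805, -0.0, -0.001]
wrist_force: [-0.7, 0.0, -0.1]
finger_gap: 39.9
finger_force: 0.0
```

Call:
play_rows:
  series: [0,0,0.04,0,0,0,0.04,0,0,0,0.04,0,0,0,0.035,0,0,0,0.02,0,0,0,0.018,0,0,0,0,0,0,0,0,0]

```text
time_s: 3.4
eef_pos: [506.7, -31.4, 12.7]
eef_rot: [0.592, 0.806, -0.0, -0.0]
wrist_force: [0.4, -0.1, -0.3]
finger_gap: 39.9
finger_force: 0.0
```

Call:
play_rows:
  series: [0,0,0,0,0,0,0,0,0,0,0,0,0,0,0,0,0,0,0,0,0,0,0,0]
  fingers: 0
  force: 12

```text
time_s: 4.0
eef_pos: [507.5, -32.7, 12.7]
eef_rot: [0.592, 0.806, 0.0, 0.0]
wrist_force: [1.1, -0.4, 1.0]
finger_gap: 9.6
finger_force: 12.0
```

Call:
play_rows:
  series: [-0.01,0,0,0,-0.01,0,0,0,-0.01,0,0,0,-0.01,0,0,0,-0.01,0,0,0]

```text
time_s: 4.5
eef_pos: [522.1, -81.4, 12.2]
eef_rot: [0.593, 0.806, -0.0, -0.0]
wrist_force: [0.7, 0.2, -0.6]
finger_gap: 9.3
finger_force: 12.0
```

Call:
play_rows:
  series: [-0.015,0,0,0,-0.015,0,0,0,-0.015,0,0,0,-0.015,0,0,0,-0.015,0,0,0,-0.015,0,0,0]

```text
time_s: 5.1
eef_pos: [549.2, -167.5, 12.4]
eef_rot: [0.592, 0.806, -0.0, -0.0]
wrist_force: [0.1, 0.3, -1.7]
finger_gap: 9.4
finger_force: 12.0
```

Call:
play_rows:
  series: [-0.015,0,0,0,-0.015,0,0,0,-0.015,0,0,0,-0.015,0,0,0,-0.015,0,0,0,0,0,0,0,0,0,0,0]

```text
time_s: 5.8
eef_pos: [571.2, -238.0, 12.4]
eef_rot: [0.593, 0.805, 0.0, -0.0]
wrist_force: [-0.5, 0.7, -2.3]
finger_gap: 9.8
finger_force: 12.0
```

Run:
```python
from h import *
import cv2
a=cam("top")["image"][:,:,::-1][170:310,180:460];b=cam("scene")["image"][:,:,::-1][150:330,200:450]
cv2.imwrite("pics/t1.png",cv2.resize(np.vstack([a,cv2.resize(b,(280,202))]),None,fx=1.7,fy=1.7,interpolation=cv2.INTER_CUBIC))
print(robot.get_obs()["wrist_force"])
```

```text
[ 0.01025592  0.05347579 -1.30363082]
```

View pics/t1.png

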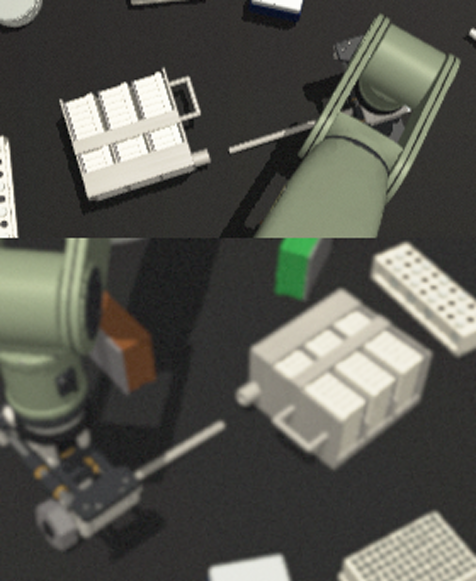

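The rod is out and held level. Its tip is at about (230,150) in the upper crop, roughly 30 mm clear of the sleeve at (208,157). I'll move it a bit further, lower it and let go.

Call:
play_rows:
  series: [-0.01,0,0,0,-0.01,0,0.002,0,0,0,0.002,0,0,0,0,0,0,0,0,0]

```text
time_s: 6.4
eef_pos: [577.9, -257.5, 9.1]
eef_rot: [0.592, 0.806, -0.0, 0.001]
wrist_force: [0.0, -1.4, 0.7]
finger_gap: 9.3
finger_force: 12.0
```

Call:
play_rows:
  series: [0,0,0,0,0,0,0,0,0,0,0,0,0,0,0,0,0,0,0,0]
  fingers: 0.036

```text
time_s: 6.9
eef_pos: [577.0, -256.5, 8.3]
eef_rot: [0.592, 0.806, 0.0, -0.0]
wrist_force: [0.3, 0.6, 0.8]
finger_gap: 35.8
finger_force: 0.0
```

Call:
play_rows:
  series: [0,0,-0.03,0,0,0,-0.045,0,0,0,-0.045,0,0,0,-0.045,0,0,0,-0.03,0,0,0,0,0]

```text
time_s: 7.5
eef_pos: [580.6, -258.7, 210.5]
eef_rot: [0.592, 0.806, 0.001, 0.006]
wrist_force: [-0.0, 0.5, 0.5]
finger_gap: 36.3
finger_force: 0.0
```

Call:
play_rows:
  series: [0.038,0.0155,0,0,0.038,0.0155,0,0,0.038,0.0155,0,0,0.038,0.0155,0,0,0.038,0.0155,0,0,0.038,0.0155,0,0,0.038,0.0155,0,0,0.038,0.0155,0,0,0.038,0.0155,0,0,0.038,0.0155,0,0,0,0,0,0,0,0,0,0]
  fingers: 0
  force: 20

```text
time_s: 8.7
eef_pos: [610.7, 152.8, 201.6]
eef_rot: [0.591, 0.806, -0.001, -0.001]
wrist_force: [-0.0, -0.3, -0.4]
finger_gap: 0.7
finger_force: 0.0
```

Run:
```python
from h import *
import cv2
a=cam("top")["image"][:,:,::-1][170:310,180:460];b=cam("scene")["image"][:,:,::-1][100:300,250:490]
cv2.imwrite("pics/t2.png",np.vstack([cv2.resize(a,(560,280)),cv2.resize(b,(360,300))[:, :] if 0 else cv2.copyMakeBorder(cv2.resize(b,(360,300)),0,0,0,200,0)]))
p=robot.get_obs()["eef_pos"];d=p[:2]-[523,123];print(p,d@[.955,.297],d@[-.297,.955])
```

```text
[611.22356242 151.09010023 202.24277172] 92.59626187719503 0.6236476769767378
```

View pics/t2.png

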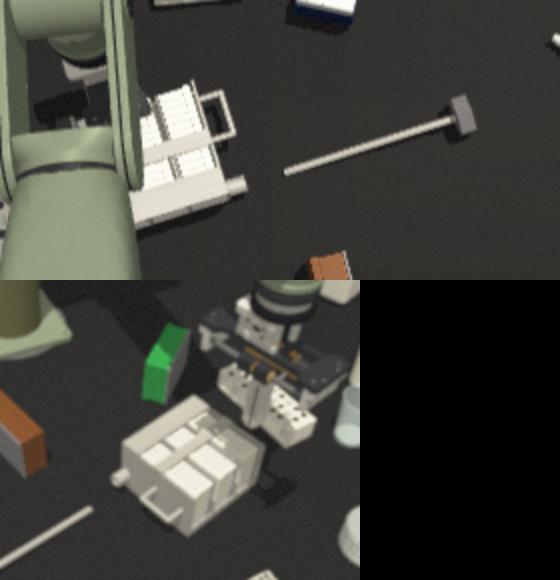

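The rod lies clear at (285,172)–(462,115), and the closed gripper hangs behind the rack. I'll step back 7 mm and go down behind the middle plate.

Call:
play_rows:
  series: [0,0.007,0,0,0,0,0.045,0,0,0,0.045,0,0,0,0.04,0,0,0,0.025,0,0,0,0.012,0,0,0,0,0,0,0,0,0]

```text
time_s: 9.6
eef_pos: [620.0, 153.8, 37.8]
eef_rot: [0.593, 0.805, 0.001, 0.001]
wrist_force: [0.1, 0.7, -0.1]
finger_gap: 0.6
finger_force: 0.0
```

Call:
play_rows:
  series: [0,-0.005,0,0,0,-0.005,0,0,0,-0.005,0,0,0,-0.005,0,0,0,-0.005,0,0]

```text
time_s: 10.1
eef_pos: [595.7, 146.9, 37.6]
eef_rot: [0.592, 0.806, 0.001, 0.001]
wrist_force: [2.8, 1.2, 1.6]
finger_gap: 0.3
finger_force: 1.3
```

Call:
play_rows:
  series: [0,-0.005,0,0,0,-0.005,0,0,0,-0.005,0,0,0,-0.005,0,0,0,-0.005,0,0,0,-0.005,0,0,0,-0.005,0,0,0,-0.003,0,0,0,0,0,0]

```text
time_s: 11.0
eef_pos: [557.6, 135.2, 36.3]
eef_rot: [0.592, 0.806, -0.0, -0.0]
wrist_force: [2.0, 0.3, 2.2]
finger_gap: 0.5
finger_force: 1.2
```

Run:
```python
from h import *
import cv2
p=robot.get_obs()["eef_pos"];d=p[:2]-[523,123];print(p,d@[.955,.297],d@[-.297,.955])
c=cam("top");b=cam("scene")["image"][:,:,::-1][150:290,280:440]
a=c["image"][:,:,::-1][195:305,200:350]
cv2.imwrite("pics/t3.png",np.hstack([cv2.resize(a,(450,330),interpolation=2),cv2.resize(b,(350,330),interpolation=2)]))
```

```text
[557.6187399  135.1845444   36.27845415] 36.67970629142112 1.354474156585045
```

View pics/t3.png

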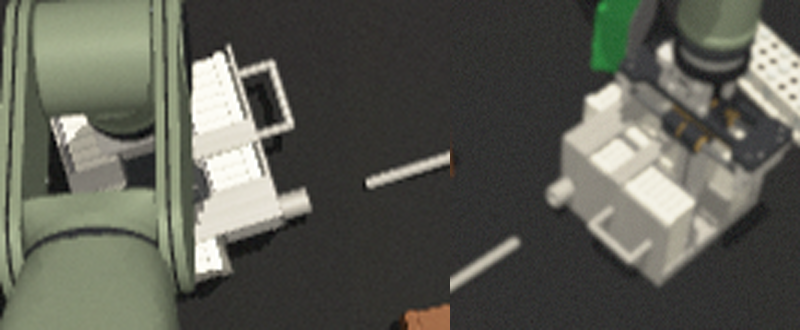

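The plate now sticks out in front, with its edge at about (215,272) in the left crop. I'll back off, rise and clear the view to measure it.

Call:
play_rows:
  series: [0,0.02,0,0,0,0.025,0,0,0,0.02,0,0,0,0,-0.04,0,0,0,-0.045,0,0,0,-0.045,0,0,0,-0.045,0,0,0,0,0]

```text
time_s: 11.9
eef_pos: [623.5, 155.5, 218.8]
eef_rot: [0.592, 0.806, 0.004, 0.004]
wrist_force: [0.3, -0.1, 0.5]
finger_gap: 0.3
finger_force: 0.0
```

Call:
play_rows:
  series: [-0.04,0,0,0,-0.04,0,0,0,-0.04,0,0,0,-0.04,0,0,0,-0.04,0,0,0,-0.04,0,0,0,-0.04,0,0,0,-0.04,0,0,0,0,0,0,0,0,0,0,0]

```text
time_s: 12.9
eef_pos: [714.1, -150.8, 208.4]
eef_rot: [0.593, 0.805, -0.001, -0.003]
wrist_force: [-0.8, 0.9, -0.8]
finger_gap: 0.4
finger_force: 0.0
```

Run:
```python
from h import *
import cv2
c=cam("top");i=c["image"][:,:,::-1];cv2.imwrite("pics/top4.png",i)
cv2.imwrite("pics/t4.png",cv2.resize(i[195:315,200:350],None,fx=5,fy=5,interpolation=2))
print(robot.get_obs()["eef_pos"])
```

```text
[ 714.37578725 -149.68319798  209.07974507]
```

View pics/t4.png

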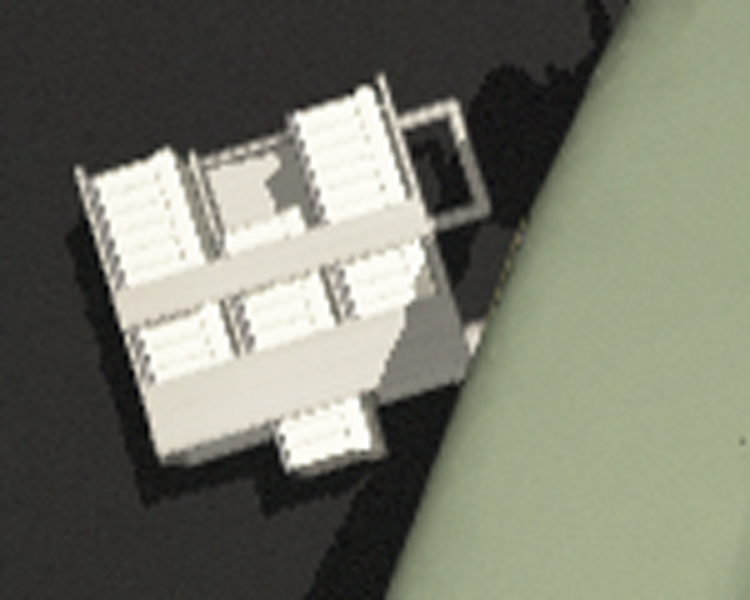

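The rack hasn't moved: its corners are still at (160,458), (80,168) and (381,76). The middle plate's back top edge went from about (231,133) to about (260,222), and its front top edge is at about (328,457).

Run:
```python
from h import *
c=cam("top");T=lambda x,y:((x+.5)/5+199.5,(y+.5)/5+194.5)
for p in((231,133),(260,222),(328,457),(125,165),(338,102)):
    d=plane(c,*T(*p),88)[:2]-[523,123];print(p,d@[.955,.297],d@[-.297,.955])
```

```text
(231, 133) 71.31450534751566 1.2823832007650253
(260, 222) 23.31470810306186 0.06512329694695662
(328, 457) -100.09721698386834 0.9754327023341567
(125, 165) 71.41540542759273 56.95139236466924
(338, 102) 70.56925654156913 -54.939914616593256
```

The plate is about 48 mm out and the rack and neighbours are unmoved. The rod is out and the arm is clear.

```bash
python3 -c "
from rig import robot
print(robot.get_obs()['time_s'],robot.sign_off())"
```

```text
the job is handed in; nothing more can be done
13.0 None
```

The job is handed in at 13.0 s: the rod was drawn out and lies on the bench clear of the rack, and the middle plate then slid forward to stand about 48 mm in front of its neighbours; in the last picture the rack and both neighbours had not moved.

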